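# Thread the guide rod into the test jig and hold it for the retaining clip

### The job

Turn the shutter knob on top of the test jig clockwise until it clicks over its detent and the steel blade stands clear of the upper bushing. Then take the longer of the two guide rods out of its hex nut and thread it, tip down, through the upper bushing and on through the lower one. Finish while still holding the rod still and upright there, its tip about half-way down the gap between the lower bushing and the base plate and its collar clear above the upper bushing, so that I can put the retaining clip on; leave the short rod, the meter and the tub alone.

Things in the scene. Friction and masses are not known exactly. Their poses are not given: they have to be found in the camera images.
- knob (a joint): Angle of the black shutter knob on top of the jig's column: 0 = blade over the upper bushing, 1.3 rad = open, at a stop. It grows as the knob turns clockwise seen from above. A sprung detent resists with up to about 0.15 N m up to half-way (0.65 rad) and then snaps the knob on towards 1.3; let go before half-way it springs back.
- knob_grip (a point): Centre of the knob's grip bar, on the knob's vertical axis, 164 mm above the bench; turns with the knob (at 0 it has the jig's axes). Bar 44 mm long along x, 14 mm thick along y, from 24 mm below this point to 8 mm above; the 42 mm disc under it has its top 22 mm below this point. The steel blade, 26 to 34 mm wide, lies 26 to 30 mm below this point and points along -y, 104 mm long.
- jig: Fixed aluminium C-frame, origin at the centre of the underside of its steel base plate, 130 mm (x) by 220 mm (y), 12 mm thick. The knob's axis is at y = +42 mm, on top of a column 50 by 62 mm and 130 mm tall; two arms reach from it to -y and carry the two bushings one over the other, on a vertical axis at x = 0, y = -45 mm.
- bush_top (a point): Centre of the mouth of the upper bushing, on the top face of the jig, 130 mm above the bench: 15 mm bore with a countersink 26 mm wide and 6 mm deep, in a 40 mm eye 15 mm thick. Same axes as the jig, z up along the bore; the knob's axis is 87 mm away along +y.
- bush_low (a point): Centre of the mouth of the lower bushing, 60 mm straight below the upper mouth, 70 mm above the bench: 14 mm bore with a countersink 25 mm wide and 6 mm deep, 15 mm thick (underside 15 mm below this point). The top of the base plate is 58 mm below this point, so the gap under the bushing is 43 mm. Same axes as the jig.
- rod_grip (a point): Centre of the grip of the long guide rod: a plain metal cylinder 20 mm in diameter and 44 mm tall. Below it comes a collar 28 mm wide and 4 mm thick (22 to 26 mm below this point), then a steel shank 12 mm in diameter and 112 mm long. z runs up along the rod. The rod stands upright (leaning up to 2 degrees), 160 mm long and 200 g or so.
- rod_tip (a point): Lower end of the long guide rod, 138 mm below the grip's centre: a cone, 4 mm wide at its end, 10 mm long. At the start it stands on the floor of a 14 mm hole, 6 mm above the bench.
- rod: The long guide rod; origin at its tip, z up along the rod.
- nut_a: Big dark steel hex nut fixed to the bench, 56 mm across flats, 45 mm tall, origin at the centre of its underside; the long rod stands in its central hole (14 mm across, 39 mm deep).
- nut_b: An identical fixed hex nut, with the short rod standing in it.
- short_rod_grip (a point): Centre of the grip of the short guide rod (same grip and collar, but a shank of only 60 mm; its top is 114 mm above the bench, 52 mm lower than the long rod's). A bystander: stays in its nut.
- meter: Black multimeter lying on its back, 85 x 150 mm (x, y) and 42 mm high, loose; origin at the centre of its underside. A bystander.
- tub: White round lidded tub, 110 mm wide, 104 mm tall, loose; origin at the centre of its underside. A bystander.
There are look-alikes about, which are no part of the job. What is shaped like the rod but green is not meant.

How it is judged:
By the outcome, as a careful person would: the job done as asked, in the order asked, and still so for the second after the job is handed in, while the arm keeps its last pose, push and grip.
It also fails if it takes over 59 s, if anything falls off the work surface, if the arm or the gripper's body presses on something with over 40 N, if the wrist force passes 120 N, or if a joint passes its speed limit or range.

### The arm

A 6-joint arm with a two-finger parallel gripper is mounted at the origin on the work surface. World frame = base frame: x ahead of the robot, y to its left, z up, the work surface at z = 0. Lengths are in m, angles in rad, forces in N, time in s.
With the tool pointing down it reaches from about 0.3 to 0.75 m from the base axis. Payload 8.5 kg.
Tool frame: the origin (TCP) lies midway between the tips of the shut fingers; the grasp point (between the pads) lies 19 mm behind it; z points along the fingers, y is the line along which they close (so a half turn about z gives the same grasp; the last joint's range is limited). The gripper opens to 88 mm and grips with 3 to 60 N. Pads are 18 mm wide; open, the fingers measure 123 mm over their backs; the gripper's body (75 mm by 187 mm) begins 45 mm behind the grasp point.
Start: joints at [1.134, 0.381, 1.297, -0, 1.464, -0.215], TCP at [0.121, 0.537, 0.239] pointing down, gripper open.
Joint ranges: [-3.11, 3.11], [-0.89, 2.33], [0.22, 2.48], [-1.42, 4.56], [0.17, 2.85], [-2.88, 2.88]. Speed limits (rad/s): [2.39, 2.39, 3.14, 3.14, 3.14, 3.14].

### API

Orientations are given as a unit quaternion [x, y, z, w].
In Python, from cell import bot, viewer gives the robot as it stands.
- The arm moves only by the tool servo_tool, never from a script. Its arguments are lists of equal length, an entry for each row: "travel": the shift along the tool's x, y, z normalised to -1 to 1, where 1 is 0.5 m, a list of three; "twist": the turn, a rotation vector about the tool's x, y, z normalised to -1 to 1, where 1 is 60 degrees, a list of three. A call has 1 to 5 rows; each row is the pose to reach, as a shift and turn from the pose commanded when the call began, along the tool's axes at that moment; what a row does not reach only later rows make up. A row lasts 1/10 s, in which the tool goes at most 50 mm and 8.59 degrees, less where a joint would pass 70% of its speed; a pose out of reach is approached as far as the arm can. A call with a number of a shift or a turn outside -1 to 1 is refused whole. A call with a gripper value outside its range is refused whole. "claw" is the opening, from 0 (shut) to 1 (fully open), set as the call begins (left out, the last holds). The fingers move at their own pace and stop on an object; "newtons" is the grip in N (left out, the last holds). Time passes only in rows, so rows that repeat a pose let the fingers close. It gives the time, the measured TCP pose, the force, the opening and the grip force at its end, in the units of the state.
- bot.get_obs(): the state, without advancing time (a new reading comes with each control period).
- viewer.grab_frame(name): name is "side" or "top" or "wrist"; returns a dict with "image" (384x512x3 uint8, red, green, blue), "fov_y" (degrees; the focal length in pixels is half the picture's height over the tangent of half this angle, whatever the lens; pixels are square), "cx", "cy" (the principal point, pixels), "cam_to_world" (4x4, takes a point from camera to world coordinates); the wrist camera has in their place "tool_from_camera" (4x4, takes a point from camera to tool coordinates, whose origin is the TCP and whose axes are the flange's). Camera axes: x right, y up, looking along -z (the intrinsics and any distortion apply to the point x, -y, -z); pixel columns grow to the right and rows downward; lengths in m; the calibration is good to about 2 mm. A picture is of the moment at which its call begins: read the wrist's pose just before it. There is no depth.
- bot.finish_job(): hands the job in; it is judged then, once.
The state is a dict: "clock": time; "joint_positions": joint angles; "dq": joint speeds; "joint_efforts": joint torques, N m; "eef_pos": TCP position; "orientation": TCP orientation; "wrist_force": force on the tool from outside, world axes, zero at the start; "torque": the same for the moment, N m; "grip_width": finger opening in m; "grasp_force": force on a finger pad.
Only numpy, scipy, OpenCV 4.12 (cv2) and the standard library are available. Lean on these libraries where they do the work, as an engineer would, in place of code of your own. Each camera call takes 0.05 s, during which the arm holds its last target. There are 200 camera calls.

## Working session

There is one attempt and no reset: what is moved stays moved. The work goes in short steps, Python scripts to look and compute and a tool call to move; the robot and the scene stay as the last step left them, time stands still between calls to the robot, and variables do not carry over. Pictures are saved under pics/ and viewed, at most 10 in all, crops included, and the job is handed in when it is done.

Besides the shell and the picture viewer there is one more tool, called after "Emit:" by a JSON object that holds its "fn" and its "kwargs", one argument or row to a line. servo_tool: Moves the arm, as the interface text tells. Its arguments: {"type":"object","properties":{"travel":{"type":"array"},"twist":{"type":"array"},"claw":{"type":"number"},"newtons":{"type":"number"}},"required":["travel","twist"]}

```bash
mkdir -p pics; ls; python3 - <<'E'
from cell import bot, viewer
import cv2,numpy as np
o=bot.get_obs();print({k:np.round(v,4).tolist() for k,v in o.items()})
for n in ["side","top","wrist"]:
    f=viewer.grab_frame(n)
    cv2.imwrite(f"pics/{n}0.png",f["image"][:,:,::-1])
    print(n,{k:(np.round(v,4).tolist()) for k,v in f.items() if k!="image"})
E
```

```text
pics
{'clock': 0.0, 'joint_positions': [1.1337, 0.3812, 1.2983, 0.0, 1.4636, -0.2153], 'dq': [-0.0007, -0.0007, -0.0003, 0.0004, 0.0009, 0.0018], 'joint_efforts': [0.0027, -43.793, -22.4555, 0.0715, 0.0352, -0.0001], 'eef_pos': [0.1209, 0.5363, 0.2381], 'orientation': [0.1107, 0.9939, -0.0007, -0.0003], 'wrist_force': [-0.0873, 0.3071, 1.3675], 'torque': [0.0075, -0.0059, 0.0385], 'grasp_force': 0.0, 'grip_width': 0.0879}
side {'fov_y': 51.7392, 'cx': 257.3376, 'cy': 188.6422, 'cam_to_world': [[0.7306, 0.4181, -0.5399, 0.0496], [-0.6825, 0.4237, -0.5955, -0.6717], [-0.0202, 0.8036, 0.5949, 0.7448], [0.0, 0.0, 0.0, 1.0]]}
top {'fov_y': 45.865, 'cx': 257.5116, 'cy': 190.9387, 'cam_to_world': [[0.0147, 0.9787, -0.2048, 0.3954], [-0.9999, 0.0142, -0.0035, -0.068], [-0.0005, 0.2048, 0.9788, 1.1902], [0.0, 0.0, 0.0, 1.0]]}
wrist {'fov_y': 63.4009, 'cx': 257.4358, 'cy': 188.6875, 'tool_from_camera': [[-0.0003, 0.9621, 0.2727, 0.0695], [1.0, 0.0001, 0.0008, -0.0005], [0.0008, 0.2727, -0.9621, -0.1461], [0.0, 0.0, 0.0, 1.0]]}
```

View pics/side0.png

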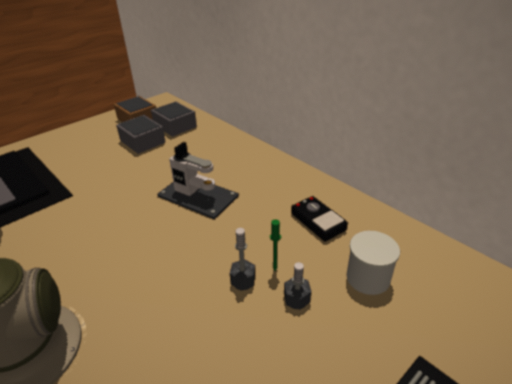

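View pics/top0.png

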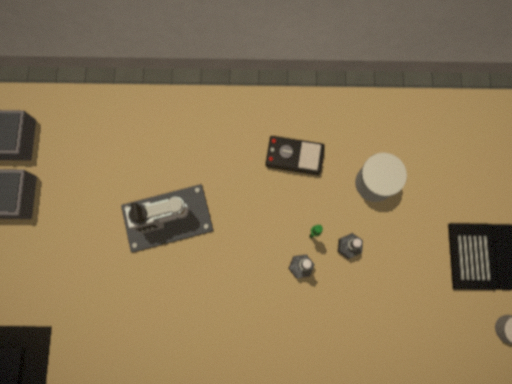

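Side shows the jig near (198,185), the long rod grip at (240,238) with its nut at (243,275), the short rod at (298,290) and a green decoy at (276,230). Top shows the knob at (138,213), the bushing eye near (180,205) and the long rod's top at (307,264).

```bash
cat > h.py <<'E'
from cell import bot, viewer
import cv2,numpy as np
from scipy.spatial.transform import Rotation as R
def cam(n):
    """frame + camera-to-world"""
    o=bot.get_obs(); f=viewer.grab_frame(n)
    if n=="wrist":
        T=np.eye(4);T[:3,:3]=R.from_quat(o["orientation"]).as_matrix();T[:3,3]=o["eef_pos"]
        f["T"]=T@f["tool_from_camera"]
    else: f["T"]=np.array(f["cam_to_world"])
    return f
def foc(f): return 192/np.tan(np.radians(f["fov_y"]/2))
def ray(f,p):
    d=np.array([(p[0]-f["cx"])/foc(f),-(p[1]-f["cy"])/foc(f),-1.]);return f["T"][:3,3],f["T"][:3,:3]@d
def onz(f,p,z):
    c,d=ray(f,p);return c+d*(z-c[2])/d[2]
def proj(f,X):
    q=f["T"][:3,:3].T@(np.asarray(X)-f["T"][:3,3]);return np.array([f["cx"]-foc(f)*q[0]/q[2],f["cy"]+foc(f)*q[1]/q[2]])
def tool(X,yaw=None):
    """world target TCP -> normalised travel (tool axes) from current measured pose"""
    o=bot.get_obs();r=R.from_quat(o["orientation"]);return r.inv().apply(np.asarray(X)-o["eef_pos"])/0.5
E
python3 - <<'E'
from h import *
t=cam("top");s=cam("side")
for n,p,z in [("c1",(121,207),.012),("c2",(201,185),.012),("c3",(213,228),.012),("c4",(134,250),.012),("knob",(138,211),.17),("rodtop",(307,264),.166),("short",(356,243),.114),("green",(317,230),.17)]: print(n,onz(t,p,z).round(3))
for n,p,z in [("rodtop",(240,232),.166),("short",(299,266),.114),("knob",(181,147),.17),("base l",(159,194),.012),("base b",(213,214),.012),("base r",(238,193),.012)]: print("side",n,onz(s,p,z).round(3))
a=cv2.resize(t["image"][170:290,110:370],None,fx=3,fy=3,interpolation=2)
b=cv2.resize(s["image"][130:250,140:300],None,fx=4,fy=3.5*8/7,interpolation=2)[:,:]
cv2.imwrite("pics/t1.png",a[:,:,::-1]);cv2.imwrite("pics/s1.png",b[:,:,::-1])
E
```

```text
c1 [0.593 0.295 0.012]
c2 [0.656 0.087 0.012]
c3 [0.541 0.051 0.012]
c4 [0.481 0.253 0.012]
knob [0.558 0.207 0.17 ]
rodtop [ 0.445 -0.177  0.166]
short [ 0.498 -0.299  0.114]
green [ 0.521 -0.2    0.17 ]
side rodtop [ 0.442 -0.18   0.166]
side short [ 0.497 -0.303  0.114]
side knob [0.552 0.204 0.17 ]
side base l [0.48  0.254 0.012]
side base b [0.54  0.062 0.012]
side base r [0.657 0.087 0.012]
```

View pics/t1.png

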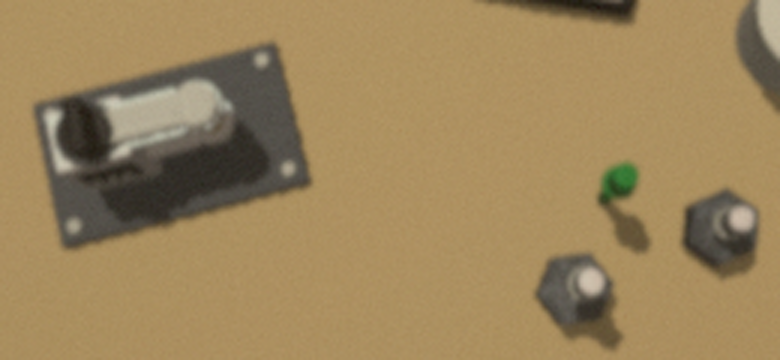

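The scene is well resolved: the jig centre is near (0.568, 0.172) with a yaw of about 17°, and top and side agree on the long rod at (0.444, -0.178). I'm moving to look at the jig with the wrist camera.

Emit:
{"fn": "servo_tool", "kwargs": {
  "travel": [
    [-0.08,-0.04,-0.01],
    [-0.16,-0.08,-0.03],
    [-0.25,-0.12,-0.05],
    [-0.33,-0.16,-0.07],
    [-0.41,-0.2,-0.08]
  ],
  "twist": [
    [0,0,-0.05],
    [0,0,-0.1],
    [0,0,-0.15],
    [0,0,-0.2],
    [0,0,-0.25]
  ],
  "claw": 0.6
}}

```text
clock: 0.75
eef_pos: [0.3003, 0.3926, 0.2796]
orientation: [-0.021, 1.0, 0.0, 0.0]
wrist_force: [1.2, 0.1, -0.0]
grip_width: 0.0531
grasp_force: 0.0
```

```bash
cat >> h.py <<'E'
def goto(X,yawdeg):
    """print travel & twist (normalised) to reach TCP X, pointing down, tool-y yaw"""
    o=bot.get_obs();r=R.from_quat(o["orientation"]);a=np.radians(yawdeg);y=np.array([np.cos(a),np.sin(a),0]);z=np.array([0,0,-1.])
    g=R.from_matrix(np.c_[np.cross(y,z),y,z])
    print("t",o["clock"],"travel",tool(X).round(4),"twist",((r.inv()*g).as_rotvec()/np.radians(60)).round(4),"pos",o["eef_pos"].round(4),"F",o["wrist_force"].round(1),"w",round(float(o["grip_width"]),4))
E
python3 -c "
from h import *
goto((.57,.17,.28),106.7)"
```

```text
t 0.75 travel [-0.5202 -0.4675 -0.0006] twist [ 0.0006  0.001  -0.2381] pos [0.3003 0.3926 0.2796] F [ 1.2  0.1 -0. ] w 0.0531
```

Emit:
{"fn": "servo_tool", "kwargs": {
  "travel": [
    [-0.07,-0.06,0],
    [-0.14,-0.12,0],
    [-0.21,-0.19,0],
    [-0.28,-0.25,0],
    [-0.34,-0.31,0]
  ],
  "twist": [
    [0,0,-0.05],
    [0,0,-0.1],
    [0,0,-0.15],
    [0,0,-0.2],
    [0,0,-0.24]
  ]
}}

```text
clock: 1.25
eef_pos: [0.4765, 0.2441, 0.2786]
orientation: [-0.146, 0.989, 0.0, -0.0]
wrist_force: [0.7, 0.5, 0.1]
grip_width: 0.053
grasp_force: 0.0
```

```bash
python3 -c "
from h import *
goto((.57,.17,.28),106.7)"
```

```text
t 1.25 travel [-0.1362 -0.1959 -0.0027] twist [ 0.     -0.      0.0013] pos [0.4765 0.2441 0.2786] F [0.7 0.5 0.1] w 0.053
```

Emit:
{"fn": "servo_tool", "kwargs": {
  "travel": [
    [-0.05,-0.07,0],
    [-0.1,-0.14,0],
    [-0.13,-0.19,0],
    [-0.13,-0.19,0],
    [-0.13,-0.19,0]
  ],
  "twist": [
    [0,0,0],
    [0,0,0],
    [0,0,0],
    [0,0,0],
    [0,0,0]
  ]
}}

```text
clock: 1.75
eef_pos: [0.5644, 0.1734, 0.2784]
orientation: [-0.145, 0.989, 0.0, -0.0]
wrist_force: [-0.2, -0.7, 0.5]
grip_width: 0.0526
grasp_force: 0.0
```

```bash
python3 - <<'E'
from h import *
import pickle
goto((.556,.21,.2),106.7)
f=cam("wrist");pickle.dump(f,open("w1.pkl","wb"))
cv2.imwrite("pics/w1.png",f["image"][:,:,::-1])
for n,X in [("knob",(.556,.21,.172)),("bush",(.581,.128,.13))]: print(n,proj(f,X))
E
```

```text
t 1.75 travel [-0.005   0.0749  0.1568] twist [ 0.0004 -0.0008 -0.0008] pos [0.5644 0.1734 0.2784] F [-0.2 -0.7  0.5] w 0.0526
knob [302.79242673 189.62516429]
bush [208.8343393  178.28004569]
```

View pics/w1.png

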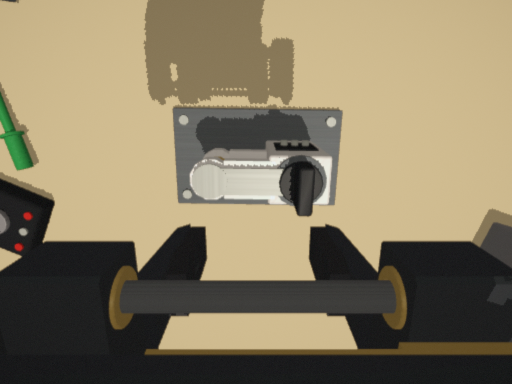

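The wrist view shows the base-plate corners near (174,107), (341,109), (337,205) and (178,204), the knob disc centre near (302,183), and the blade covering the bushing at (209,180). I'll fit the jig's pose.

```bash
python3 - <<'E'
from h import *
import pickle
from scipy.optimize import least_squares
f=pickle.load(open("w1.pkl","rb"))
g=cv2.cvtColor(f["image"],cv2.COLOR_RGB2GRAY)
px=[(174,107),(341,109),(337,205),(178,204)]
pts=cv2.cornerSubPix(g,np.float32(px).reshape(-1,1,2),(4,4),(-1,-1),(3,50,.01)).reshape(-1,2);print(pts)
for p in pts: print(onz(f,p,.012).round(4))
# corners in jig: image up=toward base (jig -x), right = jig +y
L=np.array([(-.065,-.11),(-.065,.11),(.065,.11),(.065,-.11)])
def res(q):
    c,s=np.cos(q[2]),np.sin(q[2]);return np.concatenate([proj(f,(q[0]+c*x-s*y,q[1]+s*x+c*y,.012))-p for (x,y),p in zip(L,pts)])
r=least_squares(res,[.568,.17,.29]);q=r.x;print(q,np.degrees(q[2]),r.fun.round(1))
for n,y in [("knob",.042),("bush",-.045)]: 
    X=np.array([q[0]-np.sin(q[2])*y,q[1]+np.cos(q[2])*y]);print(n,X.round(4),proj(f,(*X,.142)),proj(f,(*X,.138)))
E
```

```text
[[172.58333  106.521484]
 [342.16672  110.92706 ]
 [334.04968  204.5601  ]
 [178.05449  202.52135 ]]
[0.5356 0.0503 0.012 ]
[0.4785 0.2607 0.012 ]
[0.6009 0.2953 0.012 ]
[0.6604 0.0855 0.012 ]
[0.56905741 0.17297371 0.27138349] 15.549128872816581 [-0.6  0.1  1.  -1.   0.4  1.1 -0.9  0.3]
knob [0.5578 0.2134] [301.15465529 183.6344276 ] [300.58655718 182.55953328]
bush [0.5811 0.1296] [208.5536884  181.93965281] [209.1904733  180.88522466]
```

Emit:
{"fn": "servo_tool", "kwargs": {
  "travel": [
    [-0.01,0.08,0.02],
    [-0.01,0.08,0.1],
    [-0.01,0.08,0.17],
    [-0.01,0.08,0.23],
    [-0.01,0.08,0.25]
  ],
  "twist": [
    [0,0,0.01],
    [0,0,0.01],
    [0,0,0.01],
    [0,0,0.01],
    [0,0,0.01]
  ]
}}

```text
clock: 2.3
eef_pos: [0.5557, 0.2142, 0.1514]
orientation: [-0.141, 0.99, -0.0, -0.002]
wrist_force: [-0.5, -0.8, 1.6]
grip_width: 0.053
grasp_force: 0.0
```

```bash
python3 - <<'E'
from h import *
goto((.558,.2134,.147),106)
f=cam("wrist")
cv2.imwrite("pics/w2.png",f["image"][:,:,::-1])
for z in (.142,.172): print("knob",proj(f,(.558,.2134,z)))
E
```

```text
t 2.3 travel [-0.004  -0.0028  0.0088] twist [ 0.0006 -0.0043  0.0033] pos [0.5557 0.2142 0.1514] F [-0.5 -0.8  1.6] w 0.053
knob [256.39471337 237.75366827]
knob [256.1890646  265.67684027]
```

View pics/w2.png

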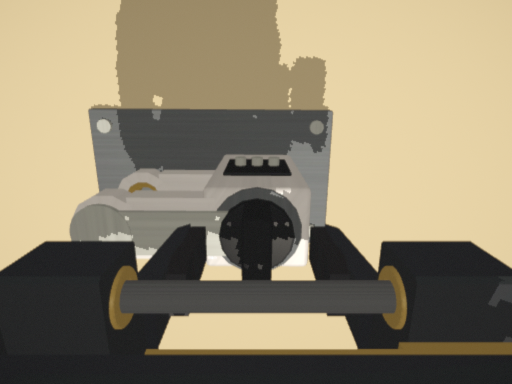

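The bar at (257,230) sits centred between the fingers, with the blade still over the upper bushing at (100,228). Gripping.

Emit:
{"fn": "servo_tool", "kwargs": {
  "travel": [
    [-0.004,-0.003,0.005],
    [-0.004,-0.003,0.005],
    [-0.004,-0.003,0.005],
    [-0.004,-0.003,0.005],
    [-0.004,-0.003,0.005]
  ],
  "twist": [
    [0,0,0],
    [0,0,0],
    [0,0,0],
    [0,0,0],
    [0,0,0]
  ],
  "claw": 0,
  "newtons": 25
}}

```text
clock: 2.85
eef_pos: [0.56, 0.2139, 0.152]
orientation: [-0.14, 0.99, 0.002, 0.0]
wrist_force: [-3.6, 21.3, 1.6]
grip_width: 0.0154
grasp_force: 10.3
```

Emit:
{"fn": "servo_tool", "kwargs": {
  "travel": [
    [0,0,0],
    [0,0,0],
    [0,0,0],
    [0,0,0],
    [0,0,0]
  ],
  "twist": [
    [0,0,0.1],
    [0,0,0.2],
    [0,0,0.3],
    [0,0,0.4],
    [0,0,0.5]
  ]
}}

```text
clock: 3.35
eef_pos: [0.5598, 0.2135, 0.152]
orientation: [0.123, 0.992, 0.001, -0.0]
wrist_force: [-3.6, 4.0, 3.3]
grip_width: 0.0138
grasp_force: 25.0
```

Emit:
{"fn": "servo_tool", "kwargs": {
  "travel": [
    [0,0,0],
    [0,0,0],
    [0,0,0],
    [0,0,0],
    [0,0,0]
  ],
  "twist": [
    [0,0,0.14],
    [0,0,0.28],
    [0,0,0.42],
    [0,0,0.56],
    [0,0,0.7]
  ]
}}

```text
clock: 3.85
eef_pos: [0.5589, 0.2122, 0.152]
orientation: [0.471, 0.882, -0.001, -0.001]
wrist_force: [-9.1, -1.6, 7.4]
grip_width: 0.0137
grasp_force: 25.0
```

Emit:
{"fn": "servo_tool", "kwargs": {
  "travel": [
    [0,0,0],
    [0,0,0],
    [0,0,0]
  ],
  "twist": [
    [0,0,0.02],
    [0,0,0.02],
    [0,0,0.02]
  ]
}}

```text
clock: 4.15
eef_pos: [0.5589, 0.2122, 0.1519]
orientation: [0.478, 0.878, -0.001, -0.001]
wrist_force: [-8.6, -1.8, 6.3]
grip_width: 0.0138
grasp_force: 25.0
```

Emit:
{"fn": "servo_tool", "kwargs": {
  "travel": [
    [0,0,0],
    [0,0,0],
    [0,0,-0.08],
    [0,0,-0.16],
    [0,0,-0.26]
  ],
  "twist": [
    [0,0,0],
    [0,0,0],
    [0,0,0],
    [0,0,0],
    [0,0,0]
  ],
  "claw": 0.6
}}

```text
clock: 4.65
eef_pos: [0.5598, 0.2122, 0.2818]
orientation: [0.478, 0.878, -0.001, -0.001]
wrist_force: [0.9, 0.2, -1.2]
grip_width: 0.0516
grasp_force: 0.0
```

```bash
python3 - <<'E'
from h import *
import pickle
goto((.444,-.178,.28),70)
f=cam("wrist");pickle.dump(f,open("w3.pkl","wb"))
t=cam("top");a=t["image"][160:270,100:230]
b=cv2.resize(a,None,fx=2,fy=2)
im=np.zeros((384,512+260,3),np.uint8);im[:,:512]=f["image"];im[:220,512:]=b
cv2.imwrite("pics/w3.png",im[:,:,::-1])
for z in (.13,): print("bush",proj(f,(.5811,.1296,z)),proj(f,(.5811,.1296,.07)))
E
```

```text
t 4.65 travel [-0.5295 -0.6182  0.0044] twist [-0.0017 -0.0015 -0.6186] pos [0.5598 0.2122 0.2818] F [ 0.9  0.2 -1.2] w 0.0516
bush [232.25531469 248.66994411] [236.17034933 226.50008962]
```

View pics/w3.png

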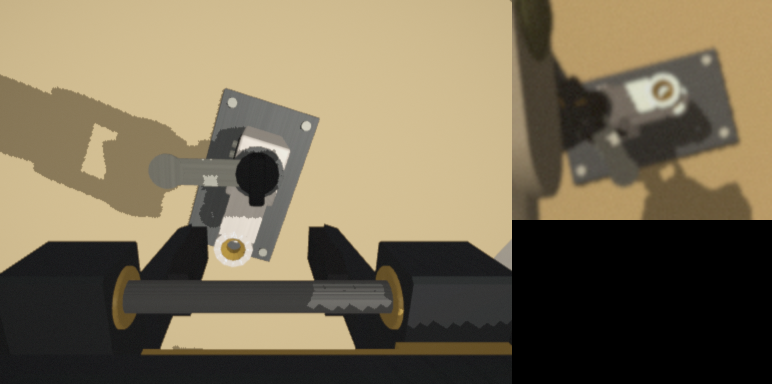

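The blade is swung clear, and the open bushing shows at (234,249) in the wrist view against a predicted (232,249). I'm moving to above the long rod.

Emit:
{"fn": "servo_tool", "kwargs": {
  "travel": [
    [-0.05,-0.06,0],
    [-0.11,-0.13,0],
    [-0.18,-0.21,0],
    [-0.24,-0.28,0],
    [-0.3,-0.35,0]
  ],
  "twist": [
    [0,0,-0.13],
    [0,0,-0.26],
    [0,0,-0.39],
    [0,0,-0.52],
    [0,0,-0.65]
  ]
}}

```text
clock: 5.25
eef_pos: [0.4961, -0.0041, 0.2808]
orientation: [0.163, 0.987, -0.0, -0.0]
wrist_force: [1.1, -0.4, -0.7]
grip_width: 0.0529
grasp_force: 0.0
```

```bash
python3 - <<'E'
from h import *
goto((.444,-.178,.28),74)
t=cam("top");s=cam("side")
def tri(p,q):
    (c,d),(e,g)=ray(t,p),ray(s,q);k=np.linalg.lstsq(np.c_[d,-g],e-c,rcond=None)[0];A,B=c+d*k[0],e+g*k[1];return ((A+B)/2).round(3),np.linalg.norm(A-B).round(4)
print("greentop",tri((318,230),(276,222)),"rod",tri((307,264),(240,232)))
E
```

```text
t 5.25 travel [-0.0134 -0.3628  0.0017] twist [-0.0001 -0.     -0.0464] pos [ 0.4961 -0.0041  0.2808] F [ 1.1 -0.4 -0.7] w 0.0529
greentop (array([ 0.524, -0.205,  0.159]), np.float64(0.004)) rod (array([ 0.445, -0.177,  0.162]), np.float64(0.0008))
```

Emit:
{"fn": "servo_tool", "kwargs": {
  "travel": [
    [0,-0.08,0],
    [0,-0.17,0],
    [-0.01,-0.26,0],
    [-0.01,-0.35,0],
    [-0.01,-0.35,0]
  ],
  "twist": [
    [0,0,-0.05],
    [0,0,-0.05],
    [0,0,-0.05],
    [0,0,-0.05],
    [0,0,-0.05]
  ],
  "claw": 0.7
}}

```text
clock: 5.85
eef_pos: [0.4436, -0.173, 0.2806]
orientation: [0.143, 0.99, -0.0, -0.0]
wrist_force: [0.5, 0.5, -0.6]
grip_width: 0.0614
grasp_force: 0.0
```

Emit:
{"fn": "servo_tool", "kwargs": {
  "travel": [
    [0,0,0],
    [0,0,0]
  ],
  "twist": [
    [0,0,0],
    [0,0,0]
  ]
}}

```text
clock: 6.05
eef_pos: [0.4448, -0.1683, 0.2811]
orientation: [0.14, 0.99, 0.0, -0.0]
wrist_force: [-0.4, 0.4, -0.6]
grip_width: 0.0616
grasp_force: 0.0
```

```bash
python3 - <<'E'
from h import *
import pickle
goto((.445,-.178,.144-.016),74)
f=cam("wrist");pickle.dump(f,open("w4.pkl","wb"))
cv2.imwrite("pics/w4.png",f["image"][:,:,::-1])
for z in (.166,.122,.045,): print("rod",proj(f,(.445,-.178,z)))
E
```

```text
t 6.05 travel [-0.0058 -0.0187  0.3062] twist [ 0.0004 -0.0001 -0.0008] pos [ 0.4448 -0.1683  0.2811] F [-0.4  0.4 -0.6] w 0.0616
rod [247.50072957 186.7890063 ]
rod [248.85953213 175.14533155]
rod [250.52295963 160.89130418]
```

View pics/w4.png

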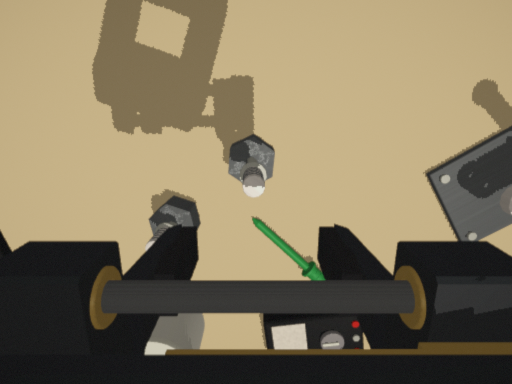

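The wrist view shows the rod top at (254,186), its nut near (251,160), and the green decoy to the right of it.

```bash
python3 - <<'E'
from h import *
import pickle
f=pickle.load(open("w4.pkl","rb"));I=f["image"].astype(int)
# bright grip top blob
m=(I.min(2)>150)&(I.max(2)-I.min(2)<45);m[:, :230]=0;m[:,280:]=0;m[:170]=0;m[200:]=0
ys,xs=np.nonzero(m);print(xs.mean(),ys.mean(),xs.min(),xs.max(),ys.min(),ys.max(),len(xs))
for r in range(174,202,2): print(r,I[r,236:274:2].min(1) if 0 else I[r,236:274,1][::2])
p=onz(f,(254,185.5),.166);print(p,onz(f,(251,160),.045))
goto((p[0],p[1],.128),74)
E
```

```text
254.57021276595745 188.40851063829788 240 266 170 197 235
174 [111 107 105 103  70  64  78  88 101 105  92  83  77 109 196 146 105 105
 138]
176 [105 105 114 102  71  90 113 123 128 131 127 114 101  87 194 168 107 108
 152]
178 [130 104 164  94  84 117 135 135 133 132 133 133 127  93 190 145 121 167
 180]
180 [178 153 126 144 115 136 137 136 135 134 132 132 134 121 149 168 180 180
 181]
182 [181 180 170 128 128 133 136 137 135 134 134 132 132 132 120 181 181 180
 180]
184 [181 181 180 146 145 132 133 135 136 135 135 133 132 130 134 181 180 180
 181]
186 [181 181 181 176 209 147 202 207 157 151 166 213 212 149 152 180 181 181
 181]
188 [180 181 181 180 217 217 219 219 219 222 225 227 226 217 208 180 181 181
 180]
190 [180 181 180 181 210 218 218 220 220 220 223 226 227 225 179 181 180 180
 181]
192 [180 181 180 181 184 211 217 219 220 220 220 222 226 219 182 180 180 179
 180]
194 [181 181 181 181 180 194 212 216 220 220 221 220 212 180 181 180 181 181
 181]
196 [180 181 181 180 181 181 189 200 213 217 207 199 182 181 180 180 181 181
 180]
198 [180 181 180 180 180 181 181 181 182 181 181 181 180 181 180 181 181 181
 180]
200 [181 181 180 181 180 180 181 180 181 181 180 180 180 180 180 181 181 180
 181]
[ 0.44544902 -0.17222888  0.166     ] [ 0.44408495 -0.1771112   0.045     ]
t 6.1 travel [-0.0034 -0.0077  0.3064] twist [ 0.0003  0.     -0.    ] pos [ 0.4449 -0.1681  0.2812] F [0.  0.2 0.1] w 0.0615
```

Emit:
{"fn": "servo_tool", "kwargs": {
  "travel": [
    [-0.003,-0.009,0.06],
    [-0.003,-0.009,0.14],
    [-0.003,-0.009,0.22],
    [-0.003,-0.009,0.28],
    [-0.003,-0.009,0.306]
  ],
  "twist": [
    [0,0,0],
    [0,0,0],
    [0,0,0],
    [0,0,0],
    [0,0,0]
  ]
}}

```text
clock: 6.6
eef_pos: [0.4441, -0.1722, 0.1258]
orientation: [0.139, 0.99, 0.001, -0.002]
wrist_force: [0.7, -0.3, 1.2]
grip_width: 0.0619
grasp_force: 0.0
```

Emit:
{"fn": "servo_tool", "kwargs": {
  "travel": [
    [0,0,0],
    [0,0,0]
  ],
  "twist": [
    [0,0,0],
    [0,0,0]
  ]
}}

```text
clock: 6.8
eef_pos: [0.4452, -0.1736, 0.1289]
orientation: [0.139, 0.99, -0.0, 0.0]
wrist_force: [0.3, 0.6, -0.1]
grip_width: 0.0617
grasp_force: 0.0
```

```bash
python3 - <<'E'
from h import *
goto((.445,-.1733,.128),74)
f=cam("wrist")
for z in (.166,.122): print("rod",proj(f,(.445,-.173,z)))
cv2.imwrite("pics/w5.png",f["image"][:,:,::-1])
E
```

```text
t 6.8 travel [0.0005 0.0004 0.0017] twist [-0.0002  0.0007 -0.0002] pos [ 0.4452 -0.1736  0.1289] F [ 0.3  0.6 -0.1] w 0.0617
rod [259.98454821 281.13169716]
rod [259.4166912  235.03102749]
```

View pics/w5.png

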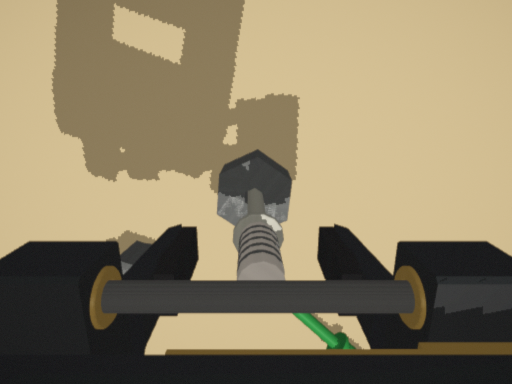

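The rod grip, at (260,255), is centred between the fingers. Closing and lifting.

Emit:
{"fn": "servo_tool", "kwargs": {
  "travel": [
    [0,0,0],
    [0,0,0],
    [0,0,0],
    [0,0,0],
    [0,0,0]
  ],
  "twist": [
    [0,0,0],
    [0,0,0],
    [0,0,0],
    [0,0,0],
    [0,0,0]
  ],
  "claw": 0,
  "newtons": 35
}}

```text
clock: 7.35
eef_pos: [0.4446, -0.1742, 0.1284]
orientation: [0.14, 0.99, -0.0, 0.0]
wrist_force: [0.1, 0.1, 0.5]
grip_width: 0.0237
grasp_force: 0.0
```

Emit:
{"fn": "servo_tool", "kwargs": {
  "travel": [
    [0,0,0],
    [0,0,-0.01],
    [0,0,-0.03],
    [0,0,-0.06],
    [0,0,-0.09]
  ],
  "twist": [
    [0,0,0],
    [0,0,0],
    [0,0,0],
    [0,0,0],
    [0,0,0]
  ]
}}

```text
clock: 7.85
eef_pos: [0.4445, -0.1741, 0.1744]
orientation: [0.14, 0.99, 0.0, -0.0]
wrist_force: [-0.0, 0.4, -2.2]
grip_width: 0.0192
grasp_force: 35.0
```

Emit:
{"fn": "servo_tool", "kwargs": {
  "travel": [
    [0,0,-0.08],
    [0,0,-0.16],
    [0,0,-0.23],
    [0,0,-0.23],
    [0,0,-0.23]
  ],
  "twist": [
    [0,0,0],
    [0,0,0],
    [0,0,0],
    [0,0,0],
    [0,0,0]
  ]
}}

```text
clock: 8.35
eef_pos: [0.4443, -0.174, 0.2885]
orientation: [0.14, 0.99, -0.0, 0.0]
wrist_force: [-0.1, 0.9, -2.8]
grip_width: 0.019
grasp_force: 34.9
```

```bash
python3 - <<'E'
from h import *
import pickle
goto((.5811,.1296,.29),74)
o=bot.get_obs();f=cam("wrist");s=cam("side")
pickle.dump((f,s),open("w6.pkl","wb"))
r=R.from_quat(o["orientation"]);P=lambda x,y,z:o["eef_pos"]+r.apply([x,y,z])
for n,z in [("top",-.038),("collar",.008),("tip",.122)]: print(n,proj(f,P(0,0,z)),proj(s,P(0,0,z)))
u,v=proj(s,P(0,0,.05)).astype(int);c=cv2.resize(s["image"][v-50:v+50,u-40:u+40],None,fx=3.84,fy=3.84,interpolation=2)
im=np.hstack([f["image"][:, 120:400],c]);print(im.shape,u,v);cv2.imwrite("pics/w6.png",im[:,:,::-1])
E
```

```text
t 8.35 travel [-0.0946  0.6591 -0.003 ] twist [-0.0002  0.0005 -0.0014] pos [ 0.4443 -0.174   0.2885] F [-0.1  0.9 -2.8] w 0.019
top [258.77071692 283.04494708] [234.9275428  167.86845675]
collar [258.48569101 234.74442725] [236.18950007 187.21824872]
tip [258.17202382 181.59035301] [238.96813616 229.82351878]
(384, 587, 3) 237 203
```

View pics/w6.png

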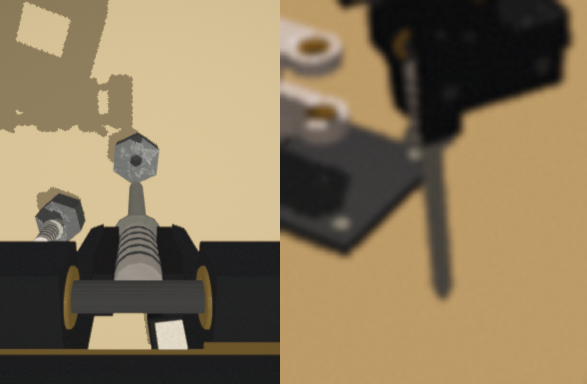

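In the wrist view the rod hangs straight with its tip at (256,181), within 2 px of the tool axis. The side camera puts the tip at (239,230), as predicted. Moving to above the bushing.

Emit:
{"fn": "servo_tool", "kwargs": {
  "travel": [
    [-0.01,0.05,0],
    [-0.02,0.12,0],
    [-0.03,0.2,0],
    [-0.04,0.28,0],
    [-0.05,0.36,0]
  ],
  "twist": [
    [0,0,0],
    [0,0,0],
    [0,0,0],
    [0,0,0],
    [0,0,0]
  ]
}}

```text
clock: 8.95
eef_pos: [0.5185, -0.0065, 0.2868]
orientation: [0.14, 0.99, 0.0, -0.002]
wrist_force: [0.5, -0.1, -1.9]
grip_width: 0.0187
grasp_force: 35.0
```

Emit:
{"fn": "servo_tool", "kwargs": {
  "travel": [
    [-0.01,0.08,0],
    [-0.02,0.15,0],
    [-0.03,0.22,0],
    [-0.04,0.27,0],
    [-0.045,0.3,0]
  ],
  "twist": [
    [0,0,0],
    [0,0,0],
    [0,0,0],
    [0,0,0],
    [0,0,0]
  ]
}}

```text
clock: 9.45
eef_pos: [0.5818, 0.1314, 0.2864]
orientation: [0.139, 0.99, -0.0, -0.002]
wrist_force: [-0.9, -0.5, -1.3]
grip_width: 0.0188
grasp_force: 34.9
```

Emit:
{"fn": "servo_tool", "kwargs": {
  "travel": [
    [0,0,0.01],
    [0,0,0.02],
    [0,0,0.03],
    [0,0,0.03],
    [0,0,0.03]
  ],
  "twist": [
    [0,0,0],
    [0,0,0],
    [0,0,0],
    [0,0,0],
    [0,0,0]
  ]
}}

```text
clock: 9.95
eef_pos: [0.5816, 0.1291, 0.2734]
orientation: [0.14, 0.99, -0.0, 0.0]
wrist_force: [-0.5, 0.5, -2.5]
grip_width: 0.0185
grasp_force: 34.9
```

```bash
python3 - <<'E'
from h import *
import pickle
goto((.5811,.1296,.26),74)
o=bot.get_obs();f=cam("wrist");t=cam("top");s=cam("side")
pickle.dump((f,t,s),open("w7.pkl","wb"))
r=R.from_quat(o["orientation"]);P=lambda x,y,z:o["eef_pos"]+r.apply([x,y,z])
for n,g in (("w",f),("s",s)): print(n,"tip",proj(g,P(0,0,.122)),"bush",proj(g,(.5811,.1296,.13)),"low",proj(g,(.5811,.1296,.07)))
w3=pickle.load(open("w3.pkl","rb"));print("bush from w3",onz(w3,(234,249),.13))
u,v=proj(f,(.5811,.1296,.13)).astype(int);U,V=proj(s,(.5811,.1296,.13)).astype(int);print(u,v,U,V)
z=lambda g,u,v,h,k:cv2.resize(g["image"][v-h:v+h,u-h:u+h],(384,384),interpolation=2)
im=np.hstack([z(f,u,v,48,1),z(s,U,V,32,1)]);cv2.imwrite("pics/w7.png",im[:,:,::-1])
E
```

```text
t 9.95 travel [0.0012 0.0008 0.0268] twist [-0.0001  0.     -0.0024] pos [0.5816 0.1291 0.2734] F [-0.5  0.5 -2.5] w 0.0185
w tip [258.17125156 181.58959461] bush [258.56605189 175.37307845] low [258.42794874 163.20510338]
s tip [205.61449865 158.57687107] bush [206.09965077 164.92384551] low [208.08042576 182.02899977]
bush from w3 [0.58284454 0.13027483 0.13      ]
258 175 206 164
```

View pics/w7.png

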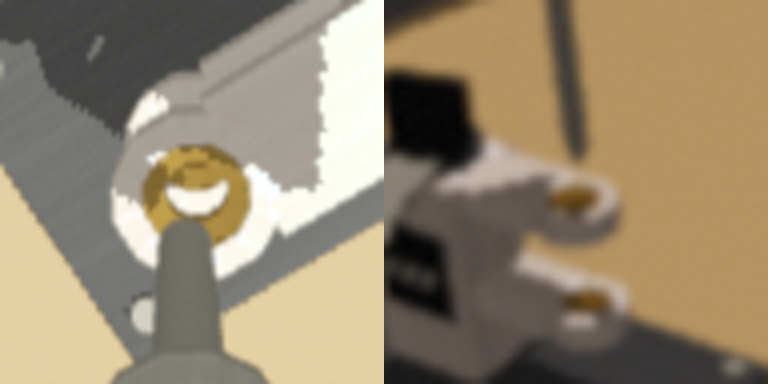

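The tip is about 2.5 px (2.2 mm) left of the bushing centre in the wrist crop: tip at crop x≈187, bore at x≈197. It is aligned in the other axis. I'll correct that, then descend in stages while watching the force.

Emit:
{"fn": "servo_tool", "kwargs": {
  "travel": [
    [0.001,0.0045,0],
    [0.001,0.0045,0.015],
    [0.001,0.0045,0.03],
    [0.001,0.0045,0.045],
    [0.001,0.0045,0.045]
  ],
  "twist": [
    [0,0,0],
    [0,0,0],
    [0,0,0],
    [0,0,0],
    [0,0,0]
  ]
}}

```text
clock: 10.6
eef_pos: [0.5813, 0.132, 0.2492]
orientation: [0.14, 0.99, -0.0, -0.001]
wrist_force: [-0.0, -0.1, -1.9]
grip_width: 0.0188
grasp_force: 34.9
```

Emit:
{"fn": "servo_tool", "kwargs": {
  "travel": [
    [0,0,0.01],
    [0,0,0.02],
    [0,0,0.03],
    [0,0,0.03]
  ],
  "twist": [
    [0,0,0],
    [0,0,0],
    [0,0,0],
    [0,0,0]
  ]
}}

```text
clock: 11.0
eef_pos: [0.5815, 0.132, 0.2349]
orientation: [0.14, 0.99, -0.0, -0.001]
wrist_force: [0.3, 0.5, -1.7]
grip_width: 0.0188
grasp_force: 34.9
```

Emit:
{"fn": "servo_tool", "kwargs": {
  "travel": [
    [0,0,0.02],
    [0,0,0.04],
    [0,0,0.06],
    [0,0,0.07],
    [0,0,0.07]
  ],
  "twist": [
    [0,0,0],
    [0,0,0],
    [0,0,0],
    [0,0,0],
    [0,0,0]
  ]
}}

```text
clock: 11.5
eef_pos: [0.5816, 0.132, 0.1997]
orientation: [0.14, 0.99, -0.0, -0.001]
wrist_force: [0.1, -0.2, -1.8]
grip_width: 0.0188
grasp_force: 35.0
```

Emit:
{"fn": "servo_tool", "kwargs": {
  "travel": [
    [0,0,0.01],
    [0,0,0.02],
    [0,0,0.03],
    [0,0,0.03]
  ],
  "twist": [
    [0,0,0],
    [0,0,0],
    [0,0,0],
    [0,0,0]
  ]
}}

```text
clock: 11.9
eef_pos: [0.5816, 0.132, 0.185]
orientation: [0.14, 0.99, -0.0, -0.001]
wrist_force: [-0.2, 0.2, -2.1]
grip_width: 0.0188
grasp_force: 35.0
```

Emit:
{"fn": "servo_tool", "kwargs": {
  "travel": [
    [0,0,0.012],
    [0,0,0.024],
    [0,0,0.036],
    [0,0,0.036]
  ],
  "twist": [
    [0,0,0],
    [0,0,0],
    [0,0,0],
    [0,0,0]
  ]
}}

```text
clock: 12.3
eef_pos: [0.5815, 0.1321, 0.1667]
orientation: [0.14, 0.99, -0.0, -0.001]
wrist_force: [0.8, 0.1, -1.6]
grip_width: 0.0191
grasp_force: 35.0
```

Emit:
{"fn": "servo_tool", "kwargs": {
  "travel": [
    [0,0,0.01],
    [0,0,0.022],
    [0,0,0.022],
    [0,0,0.022],
    [0,0,0.022]
  ],
  "twist": [
    [0,0,0],
    [0,0,0],
    [0,0,0],
    [0,0,0],
    [0,0,0]
  ]
}}

```text
clock: 12.8
eef_pos: [0.5818, 0.132, 0.1569]
orientation: [0.14, 0.99, -0.0, 0.0]
wrist_force: [-0.8, 0.4, -1.6]
grip_width: 0.0189
grasp_force: 35.0
```

```bash
python3 - <<'E'
from h import *
import pickle
goto((.5816,.132,.1555),74)
o=bot.get_obs();print(o["torque"],o["grasp_force"])
f,t,s=pickle.load(open("w7.pkl","rb"))
s2=cam("side");a=s["image"].astype(int);b=s2["image"].astype(int)
# gap between bushing underside and base: change along the bore axis
for z in (.07,.055,.05,.045,.04,.035,.03,.025,.02):
    u,v=proj(s2,(.5825,.1305,z));v=int(round(v));u=int(round(u));print(z,(u,v),a[v,u-4:u+6].sum(1)//3,b[v,u-4:u+6].sum(1)//3)
E
```

```text
t 12.8 travel [ 0.0004 -0.0002  0.0027] twist [-0.      0.0001 -0.0014] pos [0.5818 0.132  0.1569] F [-0.8  0.4 -1.6] w 0.0189
[-0.00030093  0.15905111 -0.01732699] 34.95183660881594
0.07 (208, 182) [ 59  54  57  63  66  66  75 101 142 167] [ 61  56  59  64  64  63  73 102 145 169]
0.055 (209, 186) [127 129 129 123 102  91  88  85  80  72] [92 91 92 91 92 91 90 87 84 74]
0.05 (209, 187) [ 99 100  99  99  93  90  88  83  77  67] [93 94 94 93 93 91 90 86 79 69]
0.045 (209, 189) [84 86 84 85 84 81 75 69 61 57] [86 88 88 88 86 82 76 70 62 58]
0.04 (209, 190) [72 72 71 72 69 66 62 58 56 55] [73 73 74 75 71 67 63 60 57 55]
0.035 (209, 191) [59 59 60 59 59 56 55 55 54 55] [60 62 63 62 60 58 57 56 56 56]
0.03 (210, 193) [55 55 54 54 57 55 55 56 55 55] [51 57 57 56 56 56 57 56 56 57]
0.025 (210, 194) [51 52 54 56 55 55 55 55 56 56] [47 52 55 56 56 56 56 57 56 57]
0.02 (210, 195) [38 41 47 49 51 51 54 54 55 56] [36 43 48 51 51 53 54 57 57 56]
```

```bash
python3 - <<'E'
from h import *
import pickle
f=pickle.load(open("w7.pkl","rb"))[0];g=cam("wrist")
gr=lambda x:cv2.Canny(cv2.cvtColor(x["image"],cv2.COLOR_RGB2GRAY),50,120)
# rod collar/grip patch in hand: same place in both views means no slip
T=cv2.cvtColor(f["image"],cv2.COLOR_RGB2GRAY)[212:270,225:290];S=cv2.cvtColor(g["image"],cv2.COLOR_RGB2GRAY)[200:282,213:302]
_,m,_,l=cv2.minMaxLoc(cv2.matchTemplate(S,T,cv2.TM_CCOEFF_NORMED));print(m,np.array(l)-[12,12])
# knob still open: blade/bushing brass around mouth, shank columns just above mouth
print(g["image"][150:215:6,236:284:4].sum(2)//3)
E
```

```text
0.9101883172988892 [0 0]
[[ 69  70  71  70  70  71  72  70  71  74 133 150]
 [ 70  71  71  71  71  70  71 105 139 161 164 162]
 [ 69  71  73  72  69  87 145 164 162 161 161 162]
 [ 71  71 131 142 141 147 160 160 160 160 141 139]
 [127 159 163 164 161 163 163 152 138 138 160 165]
 [162 163 161 121  95 111 139 142 164 163 161 161]
 [161 160 138 140 138 144 163 161 161 159 160 160]
 [137 142 162 161 161 163 163 162 159 159 160 161]
 [161 161 163 161 162 162 163 160 162 162 163 161]
 [162 160 138  93  94  92  94 131 162 164 160 160]
 [156  93  95 135 110 113 111  95  95 133 161 161]]
```

```bash
python3 -c "
from cell import bot
print(bot.finish_job())"
```

```text
the job is handed in; nothing more can be done
None
```

The knob is turned past its detent with the blade clear, and I handed the job in with the arm holding the long rod upright through both bushings, its tip about 35 mm above the bench (mid-gap is 33.5 mm) going by the arm's pose, since the side camera could not see into the gap; there was no sign of contact or slip on the way down, and it took about 13 s of the 59 s.

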